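Index the specimen carousel and load the gear

ROBOT

A 6-joint arm with a two-finger parallel gripper is mounted at the origin on a cart in front of the work surface, level with it; the furniture and walls round the work are solid. World frame = base frame: x ahead of the robot, y to its left, z up, the work surface at z = 0. Lengths are in mm, angles in rad, forces in N, time in s.
With the tool pointing down it reaches from about 400 to 925 mm from the base axis. Payload 12.5 kg.
Tool frame: the origin (TCP) lies at the very end of the fingers, on their centre line; the grasp point (between the pads) lies 19 mm behind it; z points along the fingers, y is the direction in which the jaws open and shut (so a half turn about z gives the same grasp; the last joint's range is limited). The gripper opens to 95 mm and grips with 3 to 60 N. Pads are 20 mm wide; open, the fingers measure 119 mm over their backs; the gripper's body (75 mm by 180 mm) begins 59 mm behind the grasp point.
Start: joints at [-1.23, 0.491, 1.559, -0, 1.092, -0.106], TCP at [270.075, -563.654, 214.661] pointing down, gripper open.
Joint ranges: [-3.1, 3.1], [-0.84, 2.19], [0.05, 2.79], [-1.13, 4.28], [0.06, 2.93], [-2.69, 2.69]. Speed limits (rad/s): [2.22, 2.22, 2.79, 3.14, 3.14, 3.14].

INTERFACE

Orientations are given as [roll, pitch, yaw] about the fixed x, y, z axes, in that order (R = Rz(yaw) Ry(pitch) Rx(roll)).
In Python, from cell import env, read_camera, get_calibration gives the robot as it stands.
- The arm moves only by the tool arm_command, never from a script. Its argument "targets" is a list of rows, each a list of 3 entries, a list of its own where there are three numbers: the turn, a rotation vector about the tool's x, y, z in rad, then the shift along the tool's x, y, z in m, then the closure in counts, from 0 (fully open) to 255 (shut). In form: [[[rx, ry, rz], [tx, ty, tz], fingers], ...]. A call has 1 to 8 rows; each row is the pose to reach, as a shift and turn from the pose commanded when the call began, along the tool's axes at that moment; what a row does not reach only later rows make up. A row lasts 1/10 s, in which the tool goes at most 50 mm and 8.59 degrees, less where a joint would pass 70% of its speed; a pose out of reach is approached as far as the arm can. A call with a gripper value outside its range is refused whole. The fingers move at their own pace and stop on an object; the grip force is fixed at half the most. Time passes only in rows, so rows that repeat a pose let the fingers close. It gives the time, the measured TCP pose, the force and the opening at its end, in the units of the state.
- env.state(): the state, without advancing time (a new reading comes with each control period).
- read_camera(name): name is "scene" or "side" or "wrist"; returns (picture, depth): 420x560x3 uint8, blue, green, red; 420x560 float32, mm along the optical axis (not along the pixel's ray), 0 where there is no reading.
- get_calibration(name): a dict with "vfov" (degrees; the focal length in pixels is half the picture's height over the tangent of half this angle, whatever the lens; pixels are square), "cx", "cy" (the principal point, pixels), "world_from_camera" (4x4, takes a point from camera to world coordinates). Camera axes: x right, y down, z forward; pixel columns grow to the right and rows downward; lengths in mm; the calibration is good to about 2 mm. The wrist camera is an equidistant fisheye: a pixel r from the principal point sees the ray r / f radians off the axis. A picture is of the moment at which its call begins: read the wrist's pose just before it. get_calibration takes no time and is no camera call; for the wrist camera it gives the pose at the moment of the call.
- env.job_done(): hands the job in, once; it reports no verdict.
The state is a dict: "t": time; "joints": joint angles; "qvel": joint speeds; "tau": joint torques, N m; "eef_pos": TCP position; "tcp_rot": TCP orientation; "ft_force": force on the tool from outside, world axes, zero at the start; "moment": the same for the moment, N m; "opening": opening from 0.0 (shut) to 1.0 (fully open).
Only numpy, scipy, OpenCV 4.12 (cv2) and the standard library are available. Lean on these libraries where they do the work, as an engineer would, in place of code of your own. Each camera call takes 0.05 s, during which the arm holds its last target.

TASK

First index the round specimen table by its upright posts until its one empty nest stands at the red pointer and the table has clicked home there. Then lay the gear flat inside that nest, setting it down gently rather than dropping it, and leave the table clicked home and the grease tin where it stands.

Things in the scene. Friction and masses are not known exactly. Their poses are not given: they have to be found in the camera images.
- carousel: Fixed indexing carousel: grey round plinth carrying a blue round table of 254 mm diameter, its top 44 mm above the bench. Origin on the table's vertical axis at bench height; z up; its -x axis points to the red pointer, a block 14 x 18 mm, 38 mm high, 139 to 153 mm from the axis. The hub cap is 26 mm wide, 3 mm high.
- table (a joint): Table angle, rad, counter-clockwise from above positive; 0 (or a whole turn) = empty nest at the pointer. Turns either way; spring detent every 1.047 rad: about 0.22 N m to leave a station (2 N at a post), fading to none half-way, then it pulls into the next one. Let go, it snaps to the nearest station. Starts 0.85 to 2.3, from where it snaps to one or two stations.
- post (a point): A point on the axis of one of the six turning posts, 15 mm below its top, 69 mm above the bench. Posts: plain upright round black rods, 12 mm thick, top 84 mm above the bench, on a circle of 112 mm radius, every 60 degrees, each half-way (30 degrees) between two nests. This one is 30 degrees counter-clockwise of the empty nest.
- empty_nest (a point): Centre of the floor (table top) of the empty nest, a black disc. Six nests, 60 degrees apart on an 80 mm radius; five hold fixed pale discs and a ring, up to 15 mm high. Nest: 66 mm wide inside, two curved fences 4.7 mm high towards its neighbours; open (80 degrees wide) towards axis and rim, so fingers closing along the table's radius have room.
- loading_point (a point): Point fixed to the plinth at the red pointer, 80 mm from the axis at table-top height, 44 mm above the bench: where the centre of the empty nest's floor must come.
- gear_centre (a point): Centre of the loose steel spur gear, 60 mm diameter, 14 mm thick, 0.2 kg, lying flat on the bench left of the carousel; this point is half-way up. Grasp it across the teeth, in any direction.
- tin_centre (a point): Centre of a loose grease tin (green with a silver lid), 64 mm diameter, 31 mm high, standing on the green mat right of the carousel: not to be disturbed; this point is half-way up.
- gear: The same gear; origin at the centre of its underside, z up through its thickness.
There are look-alikes about, which are no part of the job. What is meant by the gear is not black or orange, and is the smaller of those in its own colour.

How it is judged:
By the outcome, as a careful person would: the job done as asked, in the order asked, and still so for the second after the job is handed in, with the robot touching nothing.
It also fails if it takes over 61 s, if anything falls off the work surface, if the arm or the gripper's body presses on something with over 40 N, if the wrist force passes 120 N, or if a joint passes its speed limit or range.

## Working session

There is one attempt and no reset: what is moved stays moved. The work goes in short steps, Python scripts to look and compute and a tool call to move; the robot and the scene stay as the last step left them, time stands still between calls to the robot, and variables do not carry over. Pictures are saved under pics/ and viewed, and the job is handed in when it is done.

Besides the shell and the picture viewer there is one more tool, called by a JSON object that holds its "api" and its "payload", one argument or row to a line. arm_command: Moves the arm, as the interface text tells. Its arguments: {"type":"object","properties":{"targets":{"type":"array"}},"required":["targets"]}

```bash
mkdir -p pics; ls
python3 - <<'E'
from cell import env, read_camera, get_calibration
import cv2,numpy as np
print(env.state())
for n in("scene","side","wrist"):
    c=get_calibration(n);print(n,c)
    p,d=read_camera(n);cv2.imwrite(f"pics/{n}0.png",p);np.savez(f"pics/{n}0.npz",p=p,d=d,W=c["world_from_camera"],v=c["vfov"],cx=c["cx"],cy=c["cy"])
E
```

```text
pics
{'t': 0.0, 'joints': array([-1.22957728e+00,  4.91532033e-01,  1.55941654e+00,  1.69214039e-05,
        1.09167612e+00, -1.05596484e-01]), 'qvel': array([ 0.00179862,  0.00108862, -0.00077302, -0.00072818,  0.00088678,
       -0.0005015 ]), 'tau': array([-1.29781853e-03, -6.12647295e+01, -2.58179283e+01,  6.92218076e-02,
        4.82697668e-02, -1.38591836e-04]), 'eef_pos': array([ 270.01164432, -563.42006928,  214.09017669]), 'tcp_rot': array([-3.14056795e+00, -1.23701171e-04,  4.46807656e-01]), 'ft_force': array([-0.34666041,  0.17054673,  0.61711753]), 'moment': array([-0.02474943,  0.04533861,  0.00420277]), 'opening': 1.0006908700049106}
scene {'vfov': 55.39679978027296, 'cx': 277.01366500165733, 'cy': 209.39852449181797, 'world_from_camera': array([[-8.79838477e-01, -3.69512024e-01,  2.98906538e-01,
         2.06749115e+02],
       [-4.74929625e-01,  6.59660962e-01, -5.82485422e-01,
         6.04381330e+02],
       [ 1.80583930e-02, -6.54452656e-01, -7.55887303e-01,
         8.49549659e+02],
       [ 0.00000000e+00,  0.00000000e+00,  0.00000000e+00,
         1.00000000e+00
[... 201 characters left out ...]
  [-2.72396776e-02,  5.60404285e-01, -8.27771126e-01,
         7.59359205e+02],
       [-1.40826199e-02, -8.28211357e-01, -5.60238902e-01,
         6.06654458e+02],
       [ 0.00000000e+00,  0.00000000e+00,  0.00000000e+00,
         1.00000000e+00]])}
wrist {'vfov': 65.70646984690485, 'cx': 277.36161109789924, 'cy': 206.20091142988815, 'world_from_camera': array([[ 4.33058989e-01, -8.61700987e-01, -2.64445310e-01,
         3.45530411e+02],
       [-9.01364389e-01, -4.14478925e-01, -1.25496846e-01,
        -5.27869683e+02],
       [-1.46625205e-03,  2.92709122e-01, -9.56200408e-01,
         3.83803430e+02],
       [ 0.00000000e+00,  0.00000000e+00,  0.00000000e+00,
         1.00000000e+00]])}
```

View pics/scene0.png

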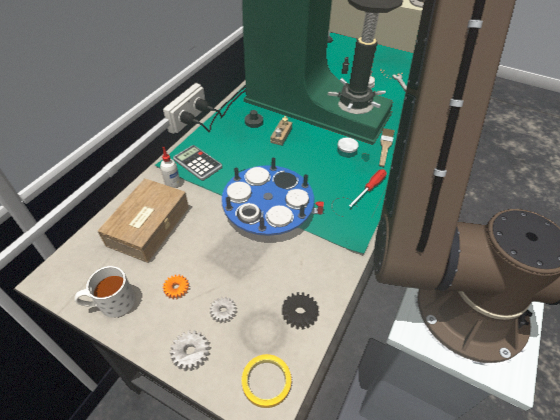

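View pics/side0.png

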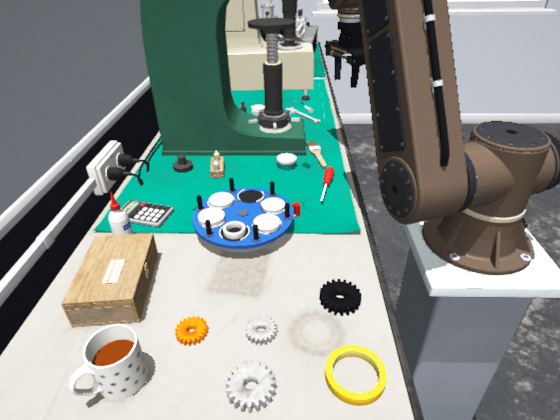

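View pics/wrist0.png

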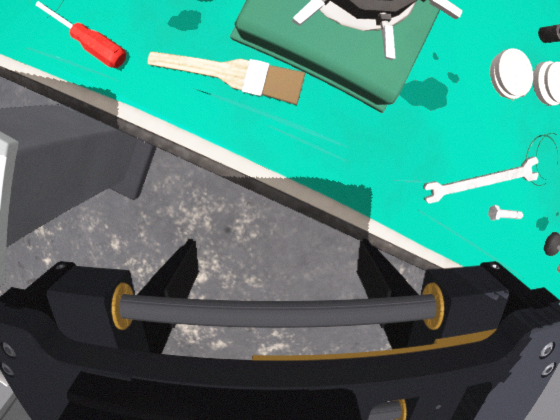

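The scene picture shows these gear candidates: orange (176,286), small silver (223,309), large silver (190,350) and black (300,310), plus a yellow ring (266,380). By the description, the gear is the small silver one at (223,309). The carousel hub is near (268,196), the red pointer near (320,207), the empty black nest near (286,180), and the tin near (348,147).

```bash
cat > h.py <<'E'
import numpy as np,cv2
def load(f):
    z=np.load(f); return z
def cloud(z,fish=False):
    d=z['d'].astype(float);H,Wd=d.shape;f=H/2/np.tan(np.radians(float(z['v']))/2)
    v,u=np.mgrid[0:H,0:Wd].astype(float);x=(u-z['cx'])/f;y=(v-z['cy'])/f
    if fish:
        r=np.hypot(x,y);s=np.where(r>1e-9,np.tan(np.minimum(r,1.5))/np.maximum(r,1e-9),1);x=x*s;y=y*s
    P=np.stack([x*d,y*d,d],-1);W=z['W'];Q=P@W[:3,:3].T+W[:3,3];Q[d<=0]=np.nan
    return Q
def circ(xy):
    def fit(p):
        A=np.c_[2*p,np.ones(len(p))];s=np.linalg.lstsq(A,(p**2).sum(1),rcond=None)[0];return s[:2],np.sqrt(s[2]+s[:2]@s[:2])
    return fit(xy)
def snap(n,tag):
    from cell import env,read_camera,get_calibration
    c=get_calibration(n);p,d=read_camera(n);cv2.imwrite(f"pics/{tag}.png",p)
    np.savez(f"pics/{tag}.npz",p=p,d=d,W=c["world_from_camera"],v=c["vfov"],cx=c["cx"],cy=c["cy"]);return np.load(f"pics/{tag}.npz")
E
python3 - <<'E'
from h import *
for n in("scene","side"):
    z=load(f"pics/{n}0.npz");Q=cloud(z);p=z['p'];hsv=cv2.cvtColor(p,cv2.COLOR_BGR2HSV)
    Z=Q[...,2]
    def rep(name,m):
        q=Q[m];print(n,name,m.sum(),np.nanmean(q,0).round(1),np.nanmin(q,0).round(0),np.nanmax(q,0).round(0))
    box={'scene':{'gear':(205,292,242,326),'tin':(333,132,362,160),'ptr':(312,198,328,216),'car':(215,150,320,240),'big':(165,328,215,372)},'side':{'gear':(240,312,282,346),'tin':(272,150,302,170),'ptr':(290,198,303,218),'car':(185,170,300,250),'big':(220,358,280,410)}}[n]
    def bm(k):
        m=np.zeros(Z.shape,bool);a,b,c,d=box[k];m[b:d,a:c]=1;return m
    for k in('gear','big'):
        m=bm(k)&(Z>9);rep(k,m)
        c,r=cv2.minEnclosingCircle(Q[m][:,:2].astype(np.float32));print('  enc',c,r)
    m=bm('tin')&(Z>24);rep('tin',m);print('  enc',cv2.minEnclosingCircle(Q[m][:,:2].astype(np.float32)))
    red=(hsv[...,1]>150)&((hsv[...,0]<8)|(hsv[...,0]>172));rep('ptr',bm('ptr')&red&(Z>5))
    t=bm('car')&(abs(Z-44)<5)&(hsv[...,0]>100)&(hsv[...,0]<125)&(hsv[...,1]>120);rep('blue',t)
    print('  enc',cv2.minEnclosingCircle(Q[t][:,:2].astype(np.float32)))
    m=bm('car')&(Z>64);k,l,s,c=cv2.connectedComponentsWithStats(m.astype(np.uint8))
    for i in range(1,k):
        if s[i,4]>5: rep('post',l==i);print(c[i].round())
    m=bm('car')&(hsv[...,2]<70)&(Z>38)&(Z<50);k,l,s,c=cv2.connectedComponentsWithStats(m.astype(np.uint8))
    for i in range(1,k):
        if s[i,4]>40: rep('dark',l==i);print(c[i].round())
a=cv2.imread('pics/scene0.png');b=cv2.imread('pics/side0.png')
c=np.hstack([cv2.resize(a[265:385,150:330],(390,260)),cv2.resize(b[300:420,160:340],(390,260))])
d=np.hstack([cv2.resize(a[125:245,200:380],(390,260)),cv2.resize(b[145:265,170:350],(390,260))])
cv2.imwrite('pics/crop0.png',np.vstack([c,d]))
E
```

```text
scene gear 433 [502.4 282.7  14.2] [474. 252.   9.] [533. 311.  19.]
  enc (503.09375, 282.4586486816406) 30.809633255004883
scene big 1014 [510.5 396.2  18.9] [472. 354.   9.] [552. 435.  25.]
  enc (512.1651611328125, 394.88787841796875) 41.17088317871094
scene tin 266 [ 461.9 -377.3   32.6] [ 432. -455.   24.] [ 494. -342.   39.]
  enc ((462.6721496582031, -398.078857421875), 56.42361068725586)
scene ptr 26 [436.1 -95.7  38.5] [ 428. -104.   34.] [445. -90.  42.]
scene blue 1957 [558.2 -32.3  44.6] [ 443. -170.   40.] [694.  82.  49.]
  enc ((567.4950561523438, -44.743656158447266), 127.6562271118164)
scene post 29 [ 607.8 -146.6   76.5] [ 603. -153.   64.] [ 615. -140.   85.]
[273. 161.]
scene post 30 [676.8 -59.5  76.7] [673. -68.  64.] [683. -56.  86.]
[237. 171.]
scene post 31 [ 497.9 -130.2   78.3] [ 493. -139.   65.] [ 504. -126.   88.]
[306. 178.]
scene post 34 [637.1  44.7  77.3] [632.  39.  64.] [644.  49.  88.]
[228. 201.]
scene post 34 [457.1 -25.4  76.7] [452. -32.  64.] [464. -21.  88.]
[302. 209.]
scene post 38 [526.6  61.3  78.6] [522.  55.  65.] [532.  66.  87.]
[2
[... 505 characters left out ...]
563.5 -16.4  43.1] [ 442. -171.   39.] [694.  83.  48.]
  enc ((567.0560302734375, -44.8550910949707), 128.42294311523438)
side post 29 [ 607.4 -145.3   75.9] [ 603. -150.   66.] [ 612. -142.   85.]
[231. 182.]
side post 34 [ 496.9 -128.6   75.5] [ 492. -135.   64.] [ 503. -125.   84.]
[272. 185.]
side post 40 [677.3 -58.5  75.5] [672. -65.  65.] [684. -53.  85.]
[199. 200.]
side post 42 [457.2 -25.3  76. ] [452. -36.  65.] [462. -21.  84.]
[287. 207.]
side post 46 [636.9  45.5  76. ] [632.  38.  65.] [643.  50.  85.]
[208. 224.]
side post 47 [526.5  62.6  75.8] [521.  54.  65.] [532.  67.  85.]
[256. 229.]
side dark 189 [ 557.4 -126.2   43.7] [ 528. -155.   40.] [585. -99.  47.]
[250. 196.]
```

View pics/crop0.png

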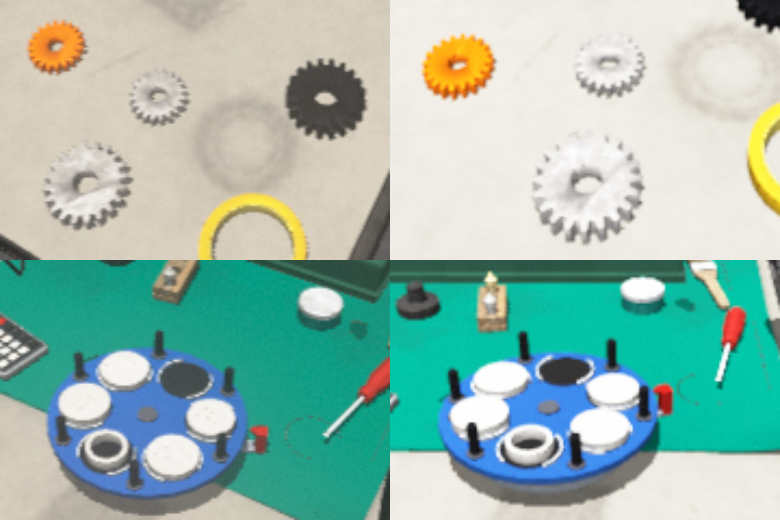

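Run:
```python
from h import *
z=load("pics/side0.npz");Q=cloud(z);p=z['p'];hsv=cv2.cvtColor(p,cv2.COLOR_BGR2HSV)
m=np.zeros(p.shape[:2],bool);m[310:350,168:215]=1;m&=(Q[...,2]>7)&(hsv[...,1]>150)
print('orange',cv2.minEnclosingCircle(Q[m][:,:2].astype(np.float32)))
m=np.zeros(p.shape[:2],bool);m[275:318,315:365]=1;m&=(Q[...,2]>7)&(hsv[...,2]<90)
print('black',cv2.minEnclosingCircle(Q[m][:,:2].astype(np.float32)))
for n in("scene","side"):
    z=load(f"pics/{n}0.npz");Q=cloud(z)
    m=(Q[...,2]>110)&(Q[...,1]>-900)&(Q[...,1]<500)&(Q[...,0]>250)&(Q[...,0]<800)
    q=Q[m]
    # coarse grid of tall things
    k={}
    for a in q: k.setdefault((int(a[0]//50*50),int(a[1]//50*50)),[]).append(a[2])
    print(n,{kk:int(max(v)) for kk,v in sorted(k.items()) if len(v)>5 and kk[0]<600})
# posts fit
P=dict(scene=[(607.8,-146.6),(676.8,-59.5),(497.9,-130.2),(637.1,44.7),(457.1,-25.4),(526.6,61.3)],side=[(607.4,-145.3),(677.3,-58.5),(496.9,-128.6),(636.9,45.5),(457.2,-25.3),(526.5,62.6)])
for n in P:
    q=np.array(P[n]);c=q.mean(0);d=q-c;a=np.degrees(np.arctan2(d[:,1],d[:,0]));print(n,c,(a%60).round(1),np.hypot(*d.T).round(1))
```

```text
orange ((632.8370971679688, 286.4541320800781), 30.20524024963379)
black ((346.83868408203125, 200.0582733154297), 42.65778732299805)
scene {(250, -100): 613, (250, -50): 600, (250, 0): 505, (250, 50): 353, (300, -200): 566, (300, -150): 589, (300, -100): 595, (400, -600): 410, (400, -550): 410, (450, -600): 410, (450, -550): 412, (450, -500): 412, (500, -550): 411, (500, -500): 411, (550, -600): 115, (550, -550): 398, (550, -500): 410}
side {(250, -650): 334, (250, -600): 443, (250, -550): 466, (250, -500): 470, (250, -100): 516, (250, -50): 521, (250, 0): 501, (250, 50): 360, (300, -650): 335, (300, -600): 462, (300, -550): 467, (300, -500): 470, (300, -150): 511, (300, -100): 511, (400, -600): 409, (400, -550): 409, (450, -600): 409, (450, -550): 409, (450, -500): 410, (500, -650): 408, (500, -600): 409, (500, -550): 466, (500, -500): 409, (550, -600): 409, (550, -550): 409, (550, -500): 408}
scene [567.21666667 -42.61666667] [51.3 51.2 51.6 51.3 51.1 51.3] [111.6 110.9 111.7 111.8 111.5 111.6]
side [567.03333333 -41.6       ] [51.3 51.3 51.1 51.3 51.6 51.3] [111.3 111.6 111.7 111.7 111.  111.8]
```

```bash
cat >> h.py <<'E'
def rel(p0,yaw0,p1,yaw1):
    d=np.array(p1,float)-p0;c,s=np.cos(yaw0),np.sin(yaw0)
    return [0,0,round(yaw0-yaw1,3)],[round(float(v)/1000,4) for v in (d[0]*c+d[1]*s,d[0]*s-d[1]*c,-d[2])]
E
python3 - <<'E'
from h import *
p0=[270.1,-563.6,214.7];y=.447
print(rel(p0,y,[350,-300,200],1.6));print(rel(p0,y,[457,-28,160],2.99))
E
```

```text
([0, 0, -1.153], [0.186, -0.2032, 0.0147])
([0, 0, -2.543], [0.4001, -0.4022, 0.0547])
```

{"api": "arm_command", "payload": {
  "targets": [
    [[0, 0, -1.153], [0.186, -0.203, 0.015], 160],
    [[0, 0, -1.153], [0.186, -0.203, 0.015], 160],
    [[0, 0, -1.153], [0.186, -0.203, 0.015], 160],
    [[0, 0, -1.153], [0.186, -0.203, 0.015], 160],
    [[0, 0, -1.153], [0.186, -0.203, 0.015], 160],
    [[0, 0, -1.153], [0.186, -0.203, 0.015], 160],
    [[0, 0, -1.153], [0.186, -0.203, 0.015], 160],
    [[0, 0, -1.153], [0.186, -0.203, 0.015], 160]
  ]
}}

```text
t: 0.95
eef_pos: [350.4, -299.3, 199.8]
tcp_rot: [3.142, 0.0, 1.607]
ft_force: [0.1, 0.3, 0.3]
opening: 0.399
```

Run:
```python
from h import *
print(rel([350,-300,200],1.6,[457,-28,160],2.99))
```

```text
([0, 0, -1.39], [0.2688, 0.1149, 0.04])
```

{"api": "arm_command", "payload": {
  "targets": [
    [[0, 0, -1.39], [0.2688, 0.1149, 0.04], 160],
    [[0, 0, -1.39], [0.2688, 0.1149, 0.04], 160],
    [[0, 0, -1.39], [0.2688, 0.1149, 0.04], 160],
    [[0, 0, -1.39], [0.2688, 0.1149, 0.04], 160],
    [[0, 0, -1.39], [0.2688, 0.1149, 0.04], 160],
    [[0, 0, -1.39], [0.2688, 0.1149, 0.04], 160],
    [[0, 0, -1.39], [0.2688, 0.1149, 0.04], 160],
    [[0, 0, -1.39], [0.2688, 0.1149, 0.04], 160]
  ]
}}

```text
t: 1.75
eef_pos: [457.3, -26.6, 159.2]
tcp_rot: [-3.141, -0.001, 2.809]
ft_force: [0.3, -0.5, -0.4]
opening: 0.369
```

{"api": "arm_command", "payload": {
  "targets": [
    [[0, 0, -0.1], [0, 0, 0], 160],
    [[0, 0, -0.1], [0, 0, 0], 160],
    [[0, 0, -0.1], [0, 0, 0], 160]
  ]
}}

```text
t: 2.05
eef_pos: [457.1, -28.2, 159.6]
tcp_rot: [-3.142, -0.0, 2.897]
ft_force: [0.4, -0.7, -0.3]
opening: 0.37
```

Run:
```python
from h import *
z=snap("wrist","w1");snap("side","s1")
```

```text
(no output)
```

View pics/w1.png

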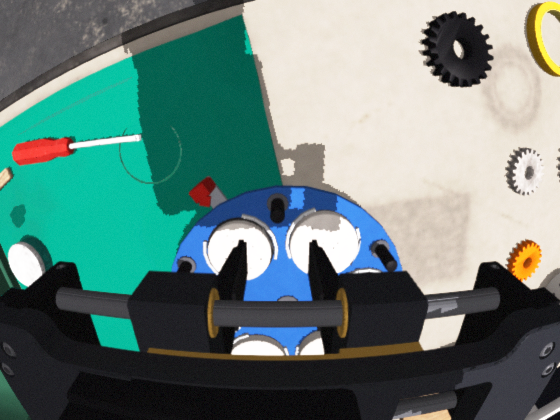

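View pics/s1.png

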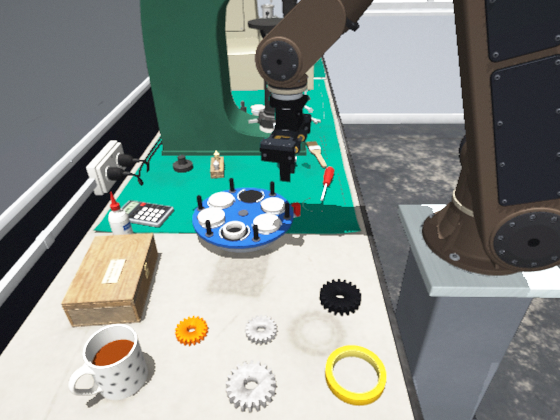

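The wrist view shows the post top at (278,205), between the fingers at (240,280) and (318,280). The pointer is at (205,190).

{"api": "arm_command", "payload": {
  "targets": [
    [[0, 0, -0.09], [0, 0, 0.04], 160],
    [[0, 0, -0.09], [0, 0, 0.06], 160],
    [[0, 0, -0.09], [0, 0, 0.08], 160],
    [[0, 0, -0.09], [0, 0, 0.094], 160],
    [[0, 0, -0.09], [0, 0, 0.094], 160],
    [[0, 0, -0.09], [0, 0, 0.094], 160]
  ]
}}

```text
t: 2.75
eef_pos: [457.2, -28.3, 65.8]
tcp_rot: [-3.142, -0.0, 2.989]
ft_force: [0.3, -0.7, 0.1]
opening: 0.373
```

Run:
```python
from h import *
c=np.array([567.8,-45.3]);p0=np.array([457,-28,66.]);y0=2.99
for k in range(1,17):
    a=np.radians(171.3-60*k/16);p=[*(c+112*np.array([np.cos(a),np.sin(a)])),66]
    if k==9: p0,y0=pp,yy
    print(k,rel(p0,y0,p,2.99-np.radians(60*k/16)));pp,yy=p,2.99-np.radians(60*k/16)
z=snap("wrist","w2")
```

```text
1 ([0, 0, np.float64(0.065)], [-0.0004, 0.007, -0.0])
2 ([0, 0, np.float64(0.131)], [-0.0011, 0.0143, -0.0])
3 ([0, 0, np.float64(0.196)], [-0.0023, 0.0215, -0.0])
4 ([0, 0, np.float64(0.262)], [-0.004, 0.0286, -0.0])
5 ([0, 0, np.float64(0.327)], [-0.0061, 0.0357, -0.0])
6 ([0, 0, np.float64(0.393)], [-0.0087, 0.0425, -0.0])
7 ([0, 0, np.float64(0.458)], [-0.0117, 0.0492, -0.0])
8 ([0, 0, np.float64(0.524)], [-0.0152, 0.0557, -0.0])
9 ([0, 0, np.float64(0.065)], [-0.0002, 0.0073, -0.0])
10 ([0, 0, np.float64(0.131)], [-0.001, 0.0146, -0.0])
11 ([0, 0, np.float64(0.196)], [-0.0022, 0.0218, -0.0])
12 ([0, 0, np.float64(0.262)], [-0.0038, 0.029, -0.0])
13 ([0, 0, np.float64(0.327)], [-0.006, 0.036, -0.0])
14 ([0, 0, np.float64(0.393)], [-0.0085, 0.0429, -0.0])
15 ([0, 0, np.float64(0.458)], [-0.0116, 0.0495, -0.0])
16 ([0, 0, np.float64(0.524)], [-0.015, 0.056, -0.0])
```

View pics/w2.png

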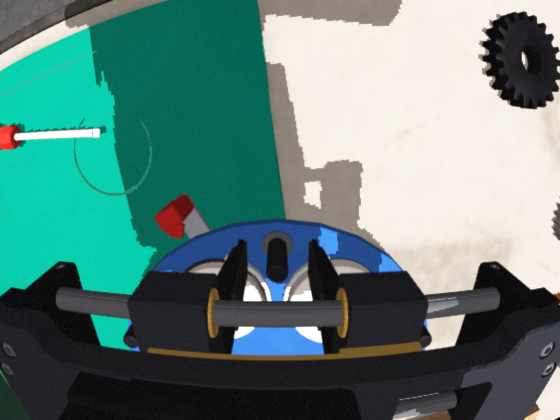

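The post at (277,255) stands between the fingertips, so I sweep it clockwise.

{"api": "arm_command", "payload": {
  "targets": [
    [[0, 0, 0.065], [-0.0004, 0.007, 0], 160],
    [[0, 0, 0.131], [-0.0011, 0.0143, 0], 160],
    [[0, 0, 0.196], [-0.0023, 0.0215, 0], 160],
    [[0, 0, 0.262], [-0.004, 0.0286, 0], 160],
    [[0, 0, 0.327], [-0.0061, 0.0357, 0], 160],
    [[0, 0, 0.393], [-0.0087, 0.0425, 0], 160],
    [[0, 0, 0.458], [-0.0117, 0.0492, 0], 160],
    [[0, 0, 0.524], [-0.0152, 0.0557, 0], 160]
  ]
}}

```text
t: 3.6
eef_pos: [481.0, 24.6, 66.6]
tcp_rot: [3.141, 0.001, 2.463]
ft_force: [-0.9, -2.6, -1.6]
opening: 0.374
```

{"api": "arm_command", "payload": {
  "targets": [
    [[0, 0, 0.065], [-0.0002, 0.0073, 0], 160],
    [[0, 0, 0.131], [-0.001, 0.0146, 0], 160],
    [[0, 0, 0.196], [-0.0022, 0.0218, 0], 160],
    [[0, 0, 0.262], [-0.0038, 0.029, 0], 160],
    [[0, 0, 0.327], [-0.006, 0.036, 0], 160],
    [[0, 0, 0.393], [-0.0085, 0.0429, 0], 160],
    [[0, 0, 0.458], [-0.0116, 0.0495, 0], 160],
    [[0, 0, 0.524], [-0.015, 0.056, 0], 160]
  ]
}}

```text
t: 4.4
eef_pos: [528.0, 59.0, 66.8]
tcp_rot: [3.14, 0.001, 1.939]
ft_force: [0.1, 0.4, 0.6]
opening: 0.369
```

{"api": "arm_command", "payload": {
  "targets": [
    [[0, 0, 0], [0, 0, 0], 160],
    [[0, 0, 0], [0, 0, 0], 160],
    [[0, 0, 0], [0, 0, 0], 160],
    [[0, 0, 0], [0, 0, 0], 160]
  ]
}}

```text
t: 4.8
eef_pos: [527.1, 58.7, 65.8]
tcp_rot: [3.142, 0.0, 1.942]
ft_force: [0.1, 0.8, 0.5]
opening: 0.371
```

Run:
```python
from h import *
z=snap("wrist","w3");snap("side","s3")
```

```text
(no output)
```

View pics/w3.png

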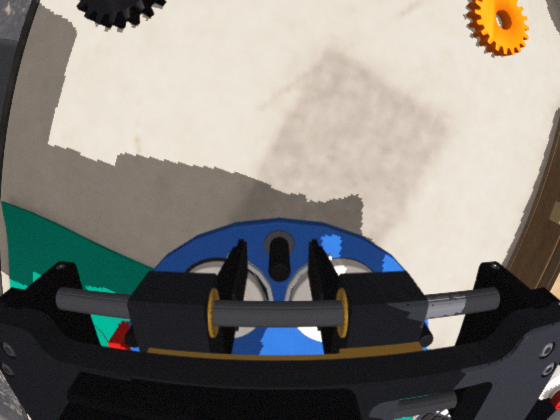

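View pics/s3.png

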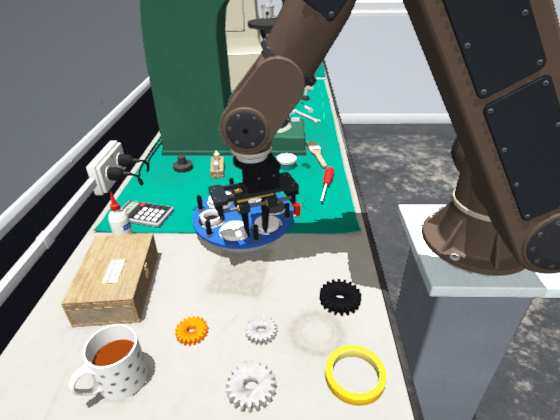

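The post at (279,250) is still centred between the fingers, so the table has indexed. I lift clear and go above the gear.

Run:
```python
from h import *
print(rel([527.1,59,160],1.942,[503,282,120],1.942))
```

```text
([0, 0, 0.0], [0.2166, 0.0584, 0.04])
```

{"api": "arm_command", "payload": {
  "targets": [
    [[0, 0, 0], [0, 0, -0.03], 160],
    [[0, 0, 0], [0, 0, -0.06], 160],
    [[0, 0, 0], [0, 0, -0.094], 160],
    [[0, 0, 0], [0, 0, -0.094], 160]
  ]
}}

```text
t: 5.3
eef_pos: [528.9, 58.8, 163.3]
tcp_rot: [3.136, 0.002, 1.942]
ft_force: [0.7, -0.8, -0.9]
opening: 0.374
```

{"api": "arm_command", "payload": {
  "targets": [
    [[0, 0, 0], [0.2166, 0.0584, 0.04], 0],
    [[0, 0, 0], [0.2166, 0.0584, 0.04], 0],
    [[0, 0, 0], [0.2166, 0.0584, 0.04], 0],
    [[0, 0, 0], [0.2166, 0.0584, 0.04], 0],
    [[0, 0, 0], [0.2166, 0.0584, 0.04], 0],
    [[0, 0, 0], [0.2166, 0.0584, 0.04], 0],
    [[0, 0, 0], [0.2166, 0.0584, 0.04], 0],
    [[0, 0, 0], [0.2166, 0.0584, 0.04], 0]
  ]
}}

```text
t: 6.1
eef_pos: [503.3, 280.9, 119.4]
tcp_rot: [-3.141, 0.0, 1.941]
ft_force: [-0.2, -0.1, 0.4]
opening: 0.972
```

Run:
```python
from h import *
from cell import env
s=env.state();print(s['eef_pos'],s['tcp_rot'])
z=snap("wrist","w4");snap("side","s4");snap("scene","c4")
for n,t in(("scene","c4"),("side","s4")):
    z=load(f"pics/{t}.npz");Q=cloud(z);p=z['p'];hsv=cv2.cvtColor(p,cv2.COLOR_BGR2HSV);Z=Q[...,2]
    R=np.hypot(Q[...,0]-567.8,Q[...,1]+45.3)
    m=(Z>64)&(Z<92)&(R<125)&(hsv[...,2]<80)
    k,l,st,c=cv2.connectedComponentsWithStats(m.astype(np.uint8))
    for i in range(1,k):
        if st[i,4]>8: q=Q[l==i].mean(0);print(n,'post',q.round(1),st[i,4])
    m=(R<125)&(hsv[...,2]<75)&(abs(Z-44)<5);k,l,st,c=cv2.connectedComponentsWithStats(m.astype(np.uint8))
    for i in range(1,k):
        if st[i,4]>40: q=Q[l==i];print(n,'dark',q.mean(0).round(1),st[i,4],cv2.minEnclosingCircle(q[:,:2].astype(np.float32)),c[i])
z=load("pics/w4.npz");Q=cloud(z,True);hsv=cv2.cvtColor(z['p'],cv2.COLOR_BGR2HSV)
R=np.hypot(Q[...,0]-503,Q[...,1]-282);m=(R<45)&(Q[...,2]>8)&(Q[...,2]<22)
if m.sum()>20:
    print('wrist gear',m.sum(),cv2.minEnclosingCircle(Q[m][:,:2].astype(np.float32)),np.mean(Q[m],0))
```

```text
[503.29091661 280.94798381 119.38907575] [-3.14110235e+00  2.27702286e-04  1.94114404e+00]
scene post [ 498.7 -128.5   76.8] 20
scene post [457.  -23.1  75.4] 14
scene post [527.4  62.6  76.7] 26
side post [677.8 -58.2  75.4] 31
side post [637.4  45.9  77. ] 31
wrist gear 2722 ((504.1177062988281, 280.9013977050781), 30.224401473999023) [503.77764311 282.12211757  13.41572769]
```

View pics/w4.png

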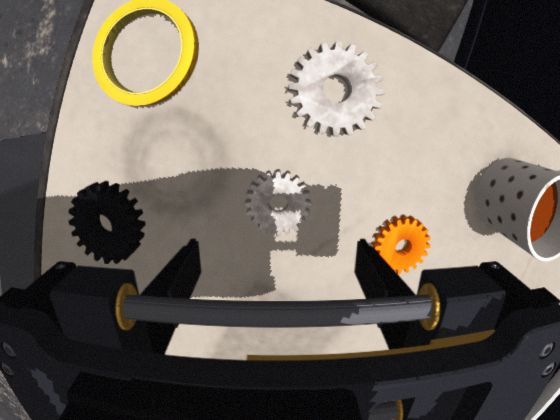

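View pics/c4.png

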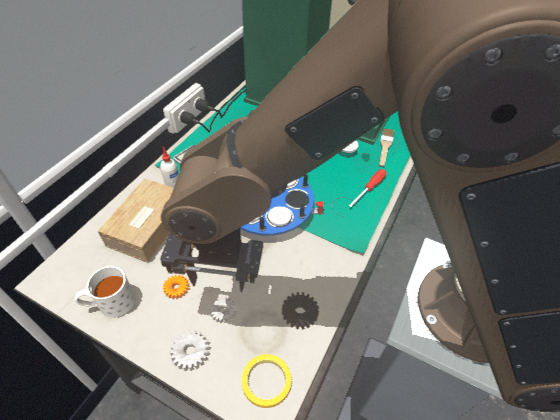

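The small silver gear at (279,200) in the wrist view lies between the fingers, clear of the orange gear (402,245) and the large one (338,90). It measures 60 mm across at (503.6, 282). In the scene view the empty nest at (297,198) is next to the pointer.

{"api": "arm_command", "payload": {
  "targets": [
    [[0, 0, 0], [0, 0, 0.04], 0],
    [[0, 0, 0], [0, 0, 0.075], 0],
    [[0, 0, 0], [0, 0, 0.095], 0],
    [[0, 0, 0], [0, 0, 0.108], 0],
    [[0, 0, 0], [0, 0, 0.116], 0],
    [[0, 0, 0], [0, 0, 0.116], 0],
    [[0, 0, 0], [0, 0, 0.116], 0]
  ]
}}

```text
t: 6.95
eef_pos: [503.7, 282.0, 4.4]
tcp_rot: [3.14, 0.0, 1.942]
ft_force: [1.1, 0.0, 0.3]
opening: 1.001
```

{"api": "arm_command", "payload": {
  "targets": [
    [[0, 0, 0], [0, 0, 0], 120],
    [[0, 0, 0], [0, 0, 0], 120],
    [[0, 0, 0], [0, 0, 0], 120],
    [[0, 0, 0], [0, 0, 0], 120],
    [[0, 0, 0], [0, 0, 0], 120],
    [[0, 0, 0], [0, 0, 0], 120],
    [[0, 0, 0], [0, 0, 0], 120],
    [[0, 0, 0], [0, 0, 0], 120]
  ]
}}

```text
t: 7.75
eef_pos: [503.3, 281.9, 3.7]
tcp_rot: [3.141, 0.0, 1.942]
ft_force: [1.1, 0.5, 1.1]
opening: 0.607
```

{"api": "arm_command", "payload": {
  "targets": [
    [[0, 0, 0], [0, 0, 0], 150],
    [[0, 0, 0], [0, 0, 0], 150],
    [[0, 0, 0], [0, 0, -0.015], 150],
    [[0, 0, 0], [0, 0, -0.04], 150],
    [[0, 0, 0], [0, 0, -0.07], 150],
    [[0, 0, 0], [0, 0, -0.096], 150],
    [[0, 0, 0], [0, 0, -0.096], 150],
    [[0, 0, 0], [0, 0, -0.096], 150]
  ]
}}

```text
t: 8.55
eef_pos: [503.1, 281.8, 100.0]
tcp_rot: [3.141, 0.0, 1.942]
ft_force: [-0.5, -0.4, -3.0]
opening: 0.606
```

Run:
```python
from h import *
from cell import env
s=env.state();print(s['eef_pos'],s['tcp_rot'],s['opening'],s['ft_force'])
z=snap("wrist","w5");z2=snap("side","s5")
Q=cloud(z2);p=z2['p'];hsv=cv2.cvtColor(p,cv2.COLOR_BGR2HSV);Z=Q[...,2]
R=np.hypot(Q[...,0]-567.8,Q[...,1]+45.3)
m=(Z>64)&(Z<92)&(R<125)&(hsv[...,2]<80)
k,l,st,c=cv2.connectedComponentsWithStats(m.astype(np.uint8))
for i in range(1,k):
    if st[i,4]>8: print('post',Q[l==i].mean(0).round(1),st[i,4])
m=(R<125)&(hsv[...,2]<75)&(abs(Z-44)<5);k,l,st,c=cv2.connectedComponentsWithStats(m.astype(np.uint8))
for i in range(1,k):
    if st[i,4]>40: q=Q[l==i];print('dark',q.mean(0).round(1),st[i,4],cv2.minEnclosingCircle(q[:,:2].astype(np.float32)),c[i])
Q=cloud(z,True);e=s['eef_pos'];R=np.hypot(Q[...,0]-e[0],Q[...,1]-e[1]);m=(R<29)&(abs(Q[...,2]-e[2]-10)<15)
print('gear in hand',m.sum(),Q[m].mean(0) if m.sum() else 0)
```

```text
[503.05288305 281.82879291 100.04311092] [3.14095479e+00 8.71790887e-05 1.94182909e+00] 0.6061086024901254 [-0.50762092 -0.41829985 -3.03257192]
post [678.  -58.3  74.8] 34
post [637.4  46.1  75.3] 35
gear in hand 7033 [501.53846948 284.74542845 108.74294113]
```

View pics/w5.png

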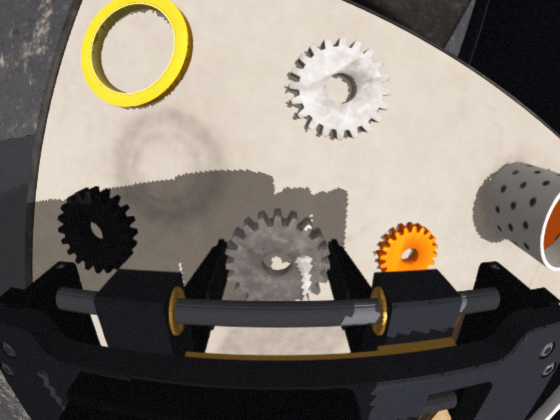

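View pics/s5.png

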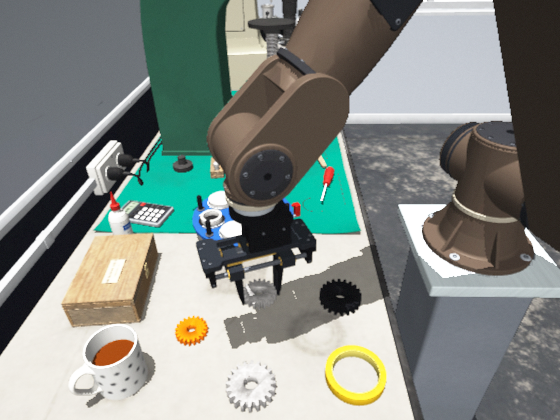

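The gear at (279,260) is held flat between the fingers, opening 57.6 mm. Next I rise and go to a standoff from which the wrist camera can see the nest.

Run:
```python
from h import *
print(rel([503,282,100],1.942,[500,220,160],1.942));print(rel([503,282,100],1.942,[511,-121,160],1.942))
z=load("pics/w5.npz");Q=cloud(z,True);y=1.942;e=np.array([503.05,281.83,100.04])
d=Q-e;tx=d[...,0]*np.cos(y)+d[...,1]*np.sin(y);ty=d[...,0]*np.sin(y)-d[...,1]*np.cos(y)
hsv=cv2.cvtColor(z['p'],cv2.COLOR_BGR2HSV)
m=(abs(d[...,2]-8)<10)&(abs(ty)<26)&(tx>-40)&(tx<45)
print(m.sum(),tx[m].max(),np.percentile(tx[m],[0,1,50,99,99.8]),'z',np.percentile(d[...,2][m],[5,50,95]))
t=m&(abs(d[...,2]-10)<4)&(tx>0);P=np.c_[tx[t],ty[t]]
# outer edge: max radius per angle
a=np.arctan2(P[:,1],P[:,0]);r=np.hypot(*P.T)
E=[P[i] for b in np.linspace(-.8,.8,33) for i in [np.where(abs(a-b)<.03)[0]] if len(i) for i in [i[np.argmax(r[i])]]]
E=np.array(E);rr=np.hypot(*E.T);print(rr.round(1))
```

```text
([0, 0, 0.0], [-0.0567, -0.0253, -0.06])
([0, 0, 0.0], [-0.3785, -0.1387, -0.06])
6672 29.247301384942954 [-28.03393365 -22.75382379   4.85388886  27.62908463  28.75935827] z [ 1.90472393  9.70425295 10.75997344]
[23.4 25.9 28.9 28.9 28.8 28.6 23.6 23.4 28.  28.7 28.8 28.7 25.  23.6
 24.5 28.8 29.3 29.3 26.9 23.4 23.8 28.  29.  29.  29.  26.1 23.6 26.6
 29.1 29.1 29.2 28.1 24.1]
```

{"api": "arm_command", "payload": {
  "targets": [
    [[0, 0, 0], [-0.0567, -0.0253, -0.06], 150],
    [[0, 0, 0], [-0.0567, -0.0253, -0.06], 150],
    [[0, 0, 0], [-0.3785, -0.1387, -0.06], 150],
    [[0, 0, 0], [-0.3785, -0.1387, -0.06], 150],
    [[0, 0, 0], [-0.3785, -0.1387, -0.06], 150],
    [[0, 0, 0], [-0.3785, -0.1387, -0.06], 150],
    [[0, 0, 0], [-0.3785, -0.1387, -0.06], 150],
    [[0, 0, 0], [-0.3785, -0.1387, -0.06], 150]
  ]
}}

```text
t: 9.45
eef_pos: [509.1, -81.9, 158.5]
tcp_rot: [-3.14, -0.001, 1.942]
ft_force: [0.9, 1.6, -2.5]
opening: 0.608
```

Run:
```python
from h import *
from cell import env
s=env.state();print(s['eef_pos'],s['tcp_rot'],s['opening'])
```

```text
[509.13074049 -81.87152243 158.53373202] [-3.13992167e+00 -1.24558422e-03  1.94174428e+00] 0.6078996445523206
```

{"api": "arm_command", "payload": {
  "targets": [
    [[0, 0, 0], [-0.034, -0.012, 0], 150],
    [[0, 0, 0], [-0.034, -0.012, 0], 150],
    [[0, 0, 0], [-0.034, -0.012, 0], 150],
    [[0, 0, 0], [-0.034, -0.012, 0], 150]
  ]
}}

```text
t: 9.85
eef_pos: [510.6, -115.1, 158.9]
tcp_rot: [-3.14, -0.001, 1.942]
ft_force: [0.4, -0.0, -2.6]
opening: 0.612
```

Run:
```python
from h import *
from cell import env
s=env.state();print(s['eef_pos'],s['tcp_rot'],s['opening'])
z=snap("wrist","w6");z2=snap("side","s6");z3=snap("scene","c6")
for n,zz,f in(("w",z,1),("side",z2,0),("scene",z3,0)):
    Q=cloud(zz,f);hsv=cv2.cvtColor(zz['p'],cv2.COLOR_BGR2HSV);Z=Q[...,2]
    R=np.hypot(Q[...,0]-567.8,Q[...,1]+45.3);Rn=np.hypot(Q[...,0]-493.3,Q[...,1]+74.4)
    m=(Rn<40)&(hsv[...,2]<90)&(abs(Z-44)<5);print(n,'dark',m.sum())
    if m.sum()>50: print(cv2.minEnclosingCircle(Q[m][:,:2].astype(np.float32)),np.nanmean(Q[m],0),np.percentile(Q[m],[1,99],axis=0).round(1))
    m=(Z>80)&(Z<90)&(R<125)&(hsv[...,2]<80)
    k,l,st,c=cv2.connectedComponentsWithStats(m.astype(np.uint8))
    for i in range(1,k):
        if st[i,4]>6: print(n,'post',Q[l==i].mean(0).round(1),st[i,4],c[i].round())
    m=(hsv[...,1]>150)&((hsv[...,0]<8)|(hsv[...,0]>172))&(Z>33)&(Z<45)&(R>130)&(R<165)
    if m.sum():print('ptr',m.sum(),Q[m].mean(0),cv2.minAreaRect(Q[m][:,:2].astype(np.float32)))
```

```text
[ 510.623697   -115.07681893  158.93673066] [-3.14039296e+00 -1.14566064e-03  1.94234288e+00] 0.611966773336205
w dark 4266
((493.14691162109375, -79.28300476074219), 37.05368423461914) [494.43772    -75.68586205  43.99537855] [[ 464.6 -107.    42.4]
 [ 524.6  -44.8   45.8]]
w post [528.   57.6  83.4] 157 [380.  23.]
w post [459.  -28.9  83.3] 185 [254.  88.]
w post [637.6  40.9  83.2] 120 [482. 104.]
w post [678.1 -62.4  83.1] 106 [468. 227.]
w post [ 611.9 -145.5   82.7] 13 [370. 284.]
ptr 354 [436.01412649 -97.47463784  37.37781892] ((436.9085388183594, -96.83299255371094), (20.85215950012207, 17.30388641357422), 21.509302139282227)
side dark 230
((494.72027587890625, -77.85281372070312), 31.21236801147461) [494.98987642 -79.10785636  43.58553195] [[ 465.5 -106.    41.1]
 [ 522.7  -54.3   45.4]]
side post [ 608.3 -146.6   82. ] 9 [231. 180.]
side post [ 498.  -129.3   82.4] 9 [272. 183.]
side post [678.2 -59.5  82.6] 11 [199. 197.]
side post [457.8 -26.5  83.6] 10 [287. 204.]
side post [637.8  44.1  82.1] 12 [207. 222.]
side post [528.5  61.5  82.8] 12 [255. 226.]
ptr 29 [434.62515574 -94.30809489  36.68678943] ((436.398193359375, -94.7128677368164), (19.198894500732422, 14.155097961425781), 16.642179489135742)
scene dark 183
((495.6511535644531, -79.57416534423828), 30.747007369995117) [491.72518348 -81.6963217   44.83746007] [[ 468.1 -106.1   41.5]
 [ 521.9  -51.2   47.9]]
scene post [ 608.5 -145.1   84.5] 7 [273. 159.]
scene post [ 499.4 -129.7   83.9] 7 [305. 176.]
ptr 1 [435.41220803 -89.99525645  38.78184102] ((435.4122009277344, -89.99525451660156), (0.0, 0.0), 0.0)
```

View pics/w6.png

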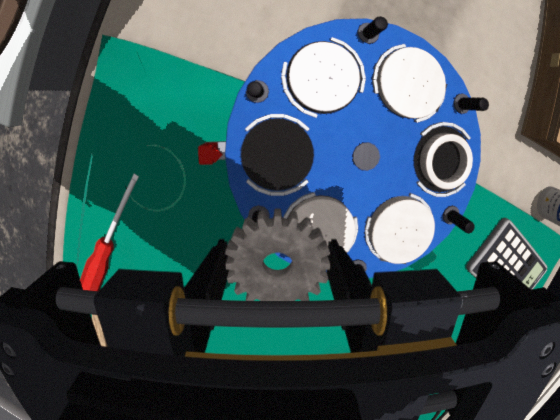

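View pics/s6.png

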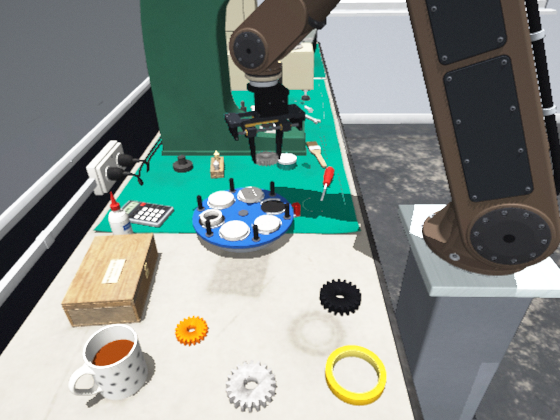

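The wrist view shows the empty black nest at (278,153) in line with the red pointer (211,152) and the hub (367,155). The gear is in hand at (279,260). I fit the nest disc more exactly.

Run:
```python
from h import *
z=load("pics/w6.npz");Q=cloud(z,True);p=z['p'];hsv=cv2.cvtColor(p,cv2.COLOR_BGR2HSV);Z=Q[...,2]
def comp(m,pt):
    k,l,st,c=cv2.connectedComponentsWithStats(m.astype(np.uint8));return l==l[pt[1],pt[0]]
m=comp((hsv[...,2]<90)&(hsv[...,1]<120)&(abs(Z-44)<6),(278,153));q=Q[m][:,:2]
print('nest',m.sum(),q.mean(0),cv2.minEnclosingCircle(q.astype(np.float32)),np.median(Z[m]))
blue=(hsv[...,0]>100)&(hsv[...,0]<125)&(hsv[...,1]>120)&(abs(Z-44)<5)
h=comp(~blue&(abs(Z-47)<4),(367,155));print('hub',h.sum(),Q[h].mean(0))
u=np.argwhere(blue);R=np.hypot(Q[...,0]-567.8,Q[...,1]+45.3);e=[]
for a in np.arange(60,250,2):
    an=np.degrees(np.arctan2(Q[...,1]+45.3,Q[...,0]-567.8))%360;s=blue&(abs(an-a)<.7)
    if s.sum()>3:
        i=np.nanargmax(np.where(s,R,-1));e.append(Q.reshape(-1,3)[i,:2])
e=np.array(e);print('rim',circ(e))
pp=np.array([(528,57.6),(459,-28.9),(637.6,40.9),(678.1,-62.4),(611.9,-145.5)]);print('posts',circ(pp))
c=circ(pp[:4])[0];d=pp-c;print((np.degrees(np.arctan2(d[:,1],d[:,0]))%60).round(2))
```

```text
nest 4129 [494.73044581 -74.954574  ] ((494.52532958984375, -75.86421203613281), 33.4126091003418) 43.99607370214977
hub 580 [568.8215805  -45.59961545  46.65253035]
rim (array([554.93884813, -33.84469009]), np.float64(111.34730566126879))
posts (array([568.53591653, -44.70499091]), np.float64(110.28411296552606))
[51.42 51.31 51.4  51.31 53.49]
```

{"api": "arm_command", "payload": {
  "targets": [
    [[0, 0, 0], [0.0438, -0.0003, 0], 150],
    [[0, 0, 0], [0.0438, -0.0003, 0], 150],
    [[0, 0, 0], [0.0438, -0.0003, 0.04], 150],
    [[0, 0, 0], [0.0438, -0.0003, 0.055], 150],
    [[0, 0, 0], [0.0438, -0.0003, 0.055], 150],
    [[0, 0, 0], [0.0438, -0.0003, 0.055], 150],
    [[0, 0, 0], [0.0438, -0.0003, 0.055], 150],
    [[0, 0, 0], [0.0438, -0.0003, 0.055], 150]
  ]
}}

```text
t: 10.8
eef_pos: [495.3, -75.3, 105.6]
tcp_rot: [3.14, 0.001, 1.942]
ft_force: [-0.7, -0.1, -2.8]
opening: 0.612
```

Run:
```python
from h import *
from cell import env
z=snap("wrist","w7");z=snap("side","s7")
s=env.state();print(s['eef_pos'],s['tcp_rot'],s['opening'],s['ft_force'])
```

```text
[495.13715674 -75.35898787 105.30171881] [3.14062280e+00 8.58117302e-04 1.94187865e+00] 0.6112015377001649 [ 0.47657598  0.09859344 -3.45621154]
```

View pics/w7.png

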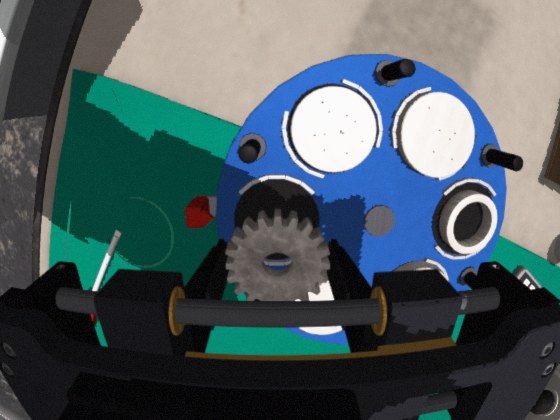

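The gear hovers over the black nest, with the near fence visible at (277,180). I make a small lateral correction and descend to about 7 mm above the floor.

{"api": "arm_command", "payload": {
  "targets": [
    [[0, 0, 0], [0.0012, -0.0003, 0], 150],
    [[0, 0, 0], [0.0012, -0.0003, 0.02], 150],
    [[0, 0, 0], [0.0012, -0.0003, 0.035], 150],
    [[0, 0, 0], [0.0012, -0.0003, 0.045], 150],
    [[0, 0, 0], [0.0012, -0.0003, 0.05], 150],
    [[0, 0, 0], [0.0012, -0.0003, 0.05], 150],
    [[0, 0, 0], [0.0012, -0.0003, 0.05], 150],
    [[0, 0, 0], [0.0012, -0.0003, 0.05], 150]
  ]
}}

```text
t: 11.7
eef_pos: [494.5, -74.4, 55.2]
tcp_rot: [3.141, 0.001, 1.942]
ft_force: [0.2, -0.1, -2.2]
opening: 0.614
```

Run:
```python
from h import *
from cell import env
z=snap("wrist","w8");snap("side","s8")
s=env.state();print(s['eef_pos'],s['tcp_rot'],s['opening'],s['ft_force'])
p=z['p'];a=cv2.resize(p[150:330,180:380],(600,540),interpolation=cv2.INTER_CUBIC);cv2.imwrite('pics/w8c.png',a)
```

```text
[494.35629497 -74.33961106  55.08219364] [3.14093726e+00 6.00356314e-04 1.94179197e+00] 0.607572900938657 [ 0.54274137 -1.27103033 -2.13515463]
```

View pics/w8c.png

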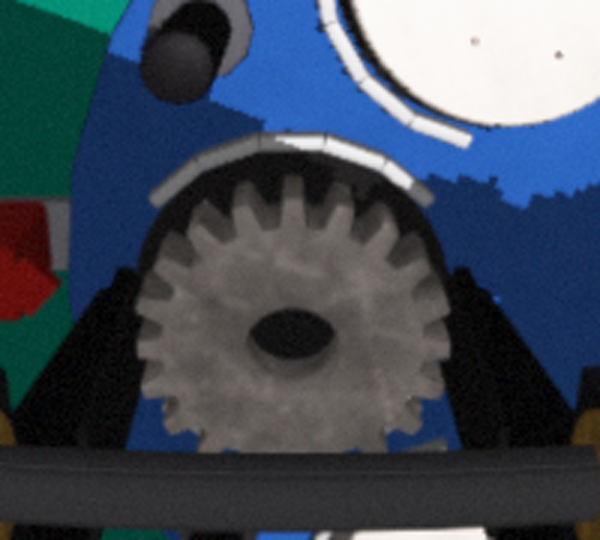

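Run:
```python
from h import *
z=load("pics/w8.npz");Q=cloud(z,True);y=1.942;e=np.array([494.36,-74.34,55.08])
d=Q-e;tx=d[...,0]*np.cos(y)+d[...,1]*np.sin(y);ty=d[...,0]*np.sin(y)-d[...,1]*np.cos(y);Z=Q[...,2]
hsv=cv2.cvtColor(z['p'],cv2.COLOR_BGR2HSV)
for t in (-12,-6,0,6,12):
    s=abs(ty-t)<1.0
    g=s&(abs(Z-65)<3.5)&(tx<40)&(tx>0);f=s&(abs(Z-48.7)<2.2)&(tx>25)&(tx<45)&(hsv[...,1]<110)&(hsv[...,2]>70)
    print(t,'gear tip',tx[g].max().round(1) if g.sum() else None,'fence',(tx[f].min().round(1),tx[f].max().round(1)) if f.sum() else None)
```

```text
-12 gear tip 21.0 fence (np.float64(30.2), np.float64(33.2))
-6 gear tip 26.9 fence (np.float64(32.4), np.float64(35.4))
0 gear tip 28.8 fence (np.float64(32.9), np.float64(35.6))
6 gear tip 25.1 fence (np.float64(32.3), np.float64(35.4))
12 gear tip 20.7 fence (np.float64(30.1), np.float64(33.5))
```

{"api": "arm_command", "payload": {
  "targets": [
    [[0, 0, 0], [0.0006, 0, 0.002], 150],
    [[0, 0, 0], [0.0006, 0, 0.004], 150],
    [[0, 0, 0], [0.0006, 0, 0.005], 150],
    [[0, 0, 0], [0.0006, 0, 0.006], 150],
    [[0, 0, 0], [0.0006, 0, 0.0065], 150],
    [[0, 0, 0], [0.0006, 0, 0.007], 150],
    [[0, 0, 0], [0.0006, 0, 0.007], 150],
    [[0, 0, 0], [0.0006, 0, 0.007], 150]
  ]
}}

```text
t: 12.6
eef_pos: [493.9, -73.7, 47.6]
tcp_rot: [3.142, 0.0, 1.942]
ft_force: [-0.3, -0.1, -2.4]
opening: 0.613
```

{"api": "arm_command", "payload": {
  "targets": [
    [[0, 0, 0], [0, 0, 0.0003], 150],
    [[0, 0, 0], [0, 0, 0.0006], 150],
    [[0, 0, 0], [0, 0, 0.0006], 150]
  ]
}}

```text
t: 12.9
eef_pos: [494.0, -73.8, 47.6]
tcp_rot: [3.141, 0.0, 1.942]
ft_force: [-1.9, -0.3, 7.1]
opening: 0.611
```

Run:
```python
from cell import env
s=env.state();print(s['eef_pos'],s['ft_force'])
```

```text
[493.9680835  -73.76796099  47.57609688] [-1.94534156 -0.30082855  7.11088052]
```

Force went from -2.4 N to +7 N, so the gear is on the floor. I release it.

{"api": "arm_command", "payload": {
  "targets": [
    [[0, 0, 0], [0, 0, 0], 90],
    [[0, 0, 0], [0, 0, 0], 80],
    [[0, 0, 0], [0, 0, 0], 60],
    [[0, 0, 0], [0, 0, 0], 50],
    [[0, 0, 0], [0, 0, 0], 50],
    [[0, 0, 0], [0, 0, 0], 50]
  ]
}}

```text
t: 13.5
eef_pos: [493.9, -73.7, 47.0]
tcp_rot: [-3.142, 0.0, 1.942]
ft_force: [-0.1, 0.5, 0.4]
opening: 0.805
```

{"api": "arm_command", "payload": {
  "targets": [
    [[0, 0, 0], [0, 0, -0.005], 50],
    [[0, 0, 0], [0, 0, -0.02], 50],
    [[0, 0, 0], [0, 0, -0.04], 50],
    [[0, 0, 0], [0, 0, -0.07], 50],
    [[0, 0, 0], [0, 0, -0.11], 50],
    [[0, 0, 0], [-0.05, 0, -0.12], 50],
    [[0, 0, 0], [-0.05, 0, -0.12], 50],
    [[0, 0, 0], [-0.05, 0, -0.12], 50]
  ]
}}

```text
t: 14.3
eef_pos: [512.0, -120.9, 167.4]
tcp_rot: [3.141, 0.0, 1.94]
ft_force: [-0.1, 0.6, 0.1]
opening: 0.805
```

Run:
```python
from h import *
from cell import env
s=env.state();print(s['t'],s['eef_pos'],s['opening'],s['ft_force'])
z=snap("wrist","w9");z2=snap("side","s9");z3=snap("scene","c9")
Q=cloud(z,True);Z=Q[...,2]
Rn=np.hypot(Q[...,0]-494.5,Q[...,1]+75);m=(Rn<36)&(Z>53)&(Z<64)
q=Q[m];print('gear',m.sum(),q.mean(0),cv2.minEnclosingCircle(q[:,:2].astype(np.float32)),np.percentile(q[:,2],[5,50,95]))
A=np.c_[q[:,:2]-q[:,:2].mean(0),np.ones(len(q))][q[:,2]>56];print('tilt',np.linalg.lstsq(A,q[q[:,2]>56][:,2],rcond=None)[0])
hsv=cv2.cvtColor(z['p'],cv2.COLOR_BGR2HSV)
R=np.hypot(Q[...,0]-568.5,Q[...,1]+45.3);m=(Z>80)&(Z<88)&(R<125)&(hsv[...,2]<80)
k,l,st,c=cv2.connectedComponentsWithStats(m.astype(np.uint8))
for i in range(1,k):
    if st[i,4]>40:
        g=Q[l==i].mean(0);print('post',g.round(1),np.degrees(np.arctan2(g[1]+45,g[0]-568.6))%60)
for n,zz in(("0",load("pics/side0.npz")),("9",z2)):
    Q=cloud(zz);m=np.zeros(Q.shape[:2],bool);m[152:168,274:300]=1;m&=(Q[...,2]>26)&(Q[...,2]<36)&(Q[...,1]>-420);print('tin',n,m.sum(),Q[m].mean(0))
```

```text
14.3 [ 511.98102026 -120.93490648  167.35278327] 0.8045402365892406 [-0.12593789  0.5529783   0.05655063]
gear 2815 [494.31239173 -74.30048732  57.51154469] ((494.4749450683594, -74.59848022460938), 30.248130798339844) [56.26481481 57.54932502 58.68477531]
tilt [1.64629198e-03 1.43127781e-03 5.75826300e+01]
post [527.7  57.5  83.4] 51.76422527295426
post [458.8 -29.   83.4] 51.711101476686025
post [637.5  40.9  83.1] 51.283639033618215
post [678.  -62.3  83.1] 51.00892681471667
post [ 499.3 -132.5   83.1] 51.6035919929611
tin 0 172 [ 462.2590561  -369.33592181   32.11824532]
tin 9 170 [ 461.9791997  -368.53293882   31.77397145]
```

View pics/w9.png

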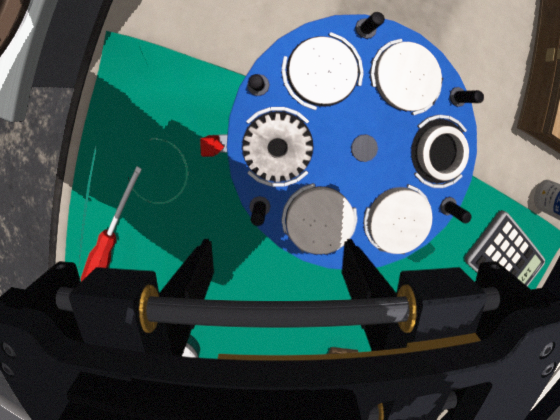

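View pics/s9.png

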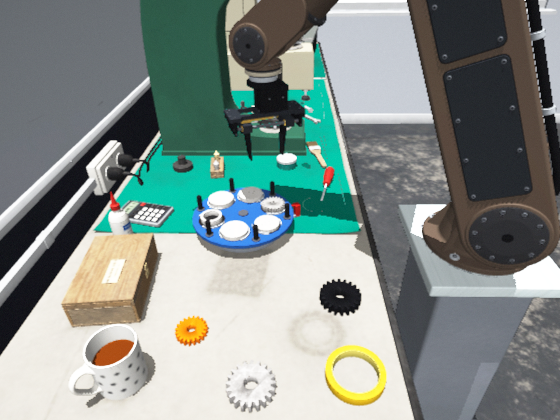

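The wrist view shows the gear flat inside the fences at (277,147), next to the pointer (211,146). The fingers are clear and the tin has not moved.

```bash
python3 -c "
from cell import env
print(env.job_done())"
```

```text
the job is handed in; nothing more can be done
None
```

The gear now lies flat in the empty nest at the red pointer, and I handed the job in at about 14.5 s of the 61 s allowed.

I straddled one turning post and swept it 60° clockwise until the table clicked home. I then picked up the small silver gear, lowered it until it touched the nest floor, with a force reading of about 7 N, opened the fingers and lifted away.

Last checks:
- **Gear:** its centre is at (494.4, -74.5), within about 1 mm of the nest centre measured beforehand. Its top is at 57.5 mm against the 58 mm expected, with tilt under 0.2°.
- **Table:** the posts sit at the same station angle as before the turn, about 51.4° within each 60° step, so the table is home.
- **Tin:** unmoved to within about 1 mm, which is the camera noise.
- **Robot:** it touches nothing, and the wrist force reads about zero.

One fit disagreed: a circle fitted to the table's rim from the wrist camera came out wrong (111 mm radius instead of 127 mm). I discarded it and used the hub, nest and post measurements, which agreed with each other. No other check failed.

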